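Load a dropper bottle into the reagent lane through its one-way flap

TASK

Load the white dropper bottle that stands by itself beside the small aluminium reagent lane into that lane: stand it on the open apron in front of the lane, then push it standing along the lane and through the sprung one-way flap, never lifting it over, and on until you feel it press firmly but gently against the sprung back stop. Hold it pressed there for a moment, then let go so that the bottle stays upright behind the flap and the flap has closed by itself; leave the glass jar, the petri dish and the marker alone.

Things in the scene. Friction and masses are not known exactly. Their poses are not given: they have to be found in the camera images.
- bottle: the white dropper bottle with white cap, 74 mm high: round body 31 mm across up to 50 mm, then a cap 18 mm across; 0.03 to 0.06 kg. Origin: centre of its underside, z up its axis. It starts upright on the bench to the right of the lane (its -y side), with the glass jar before or behind it. Inside the walled lane it must never press on any part with more than 20 N.
- lane: the fixed aluminium lane, open on top. Origin on the bench under the middle of the gate line, where the flap closes the lane; x runs along the lane, away from the apron, z up. Floor plate 6 mm thick (top at z = 6 mm) all the way. From x = -31 to 149 mm it has walls 5 mm thick, inner faces at y = +-22 mm, tops at z = 41 mm.
- apron (a point): middle of the flat apron (lane x = -90 mm) on the floor's top: the place to stand the bottle. The apron has no walls; it runs from lane x = -135 to -64 mm and is 104 mm wide. Beware: the bare pole of the gown stand (25 mm thick, 0.8 m up) rises left of the robot, at x = 85, y = 225 mm from the robot's base; keep elbow and upper arm off it
- mouth (a point): floor's top at the start of the walled lane (lane x = -31 mm). Before it, from x = -64 mm, two flared guide walls (tops at z = 41 mm) narrow from 88 to 44 mm and lead the bottle in
- flap (a joint): opening angle of the steel flap, rad: 0 = closed, up to 1.5 as it swings along the lane (+x); it cannot swing back. Upright hinge at lane x = 0, y = 24.5 mm; plate 45 mm long, 3 mm thick, z = 10 to 40 mm. A weak spring (0.3 to 1 N at its edge) shuts it once fingers and bottle are out of its sweep (bottle axis past lane x = 60 mm).
- flap_edge (a point): top of the free edge of the flap, at z = 40 mm; it lies at lane x = 0, y = -18.5 mm when the flap is closed
- lane_end (a point): top of the end block's rear face (lane x = 149 mm, z = 40 mm). In front of it is the back stop with a sprung pad 38 mm wide, z = 9 to 39 mm. A screw has set the pad's face anywhere from lane x = 86 to 110 mm, not measured: feel for it. The pad gives 1 mm per 3 N, 8 mm at most. Seat the bottle with about 10 N (at least 6 N for 0.3 s).
- beaker_jar: small open glass jar, 43 mm across and 66 mm high, bystander. Origin: centre of its underside
- dish: closed petri dish, 58 mm across and 15 mm high, bystander. Origin: centre of its underside
- felt_pen: marker lying on the bench, 114 mm long and 12 mm thick, bystander. Origin: middle of its underside, lying along its y axis

How it is judged:
By the outcome, as a careful person would: the job done as asked, in the order asked, and still so for the second after the job is handed in, with the robot touching nothing.
It also fails if it takes over 64 s, if anything falls off the work surface, if the arm or the gripper's body presses on something with over 40 N, if the wrist force passes 120 N, or if a joint passes its speed limit or range.

ROBOT

A 6-joint arm with a two-finger parallel gripper is mounted at the origin on a cart in front of the work surface, level with it; the furniture and walls round the work are solid. World frame = base frame: x ahead of the robot, y to its left, z up, the work surface at z = 0. Lengths are in m, angles in rad, forces in N, time in s.
With the tool pointing down it reaches from about 0.3 to 0.75 m from the base axis. Payload 8.5 kg.
Tool frame: the origin (TCP) lies at the very end of the fingers, on their centre line; the grasp point (between the pads) lies env.hold_point_z behind it (env.hold_point_z is the distance from the TCP to the grasp point, in m); z points along the fingers, y is the line along which they close (so a half turn about z gives the same grasp; the last joint's range is limited). The gripper opens to 85 mm and grips with 20 to 120 N. Pads are 22 mm wide; open, the fingers measure 114 mm over their backs; the gripper's body (76 mm by 85 mm) begins 54 mm behind the grasp point. The pads swing forward as they close: fully open they stand 13 mm farther back than shut.
Start: joints at [-1.426, 0.381, 1.297, -0, 1.464, -0.215], TCP at [0.194, -0.515, 0.231] pointing down, gripper open.
Joint ranges: [-3.11, 3.11], [-0.89, 2.33], [0.22, 2.48], [-1.42, 4.56], [0.17, 2.85], [-2.88, 2.88]. Speed limits (rad/s): [2.39, 2.39, 3.14, 3.14, 3.14, 3.14].

INTERFACE

Orientations are given as a unit quaternion [x, y, z, w].
In Python, from cell import env gives the robot as it stands. The module is installed in compiled form; this text tells all that it offers.
- The arm moves only by the shell command python3 -m creep 'ROWS' [OPENING]. ROWS is a JSON list of rows, 1 to 8 of them, each written [[dx, dy, dz], [rx, ry, rz]]: dx, dy, dz in parts of the range, where 1.0 means 0.2 m, then a rotation vector rx, ry, rz in a scale on which 1.0 is 45 degrees; each row shifts and turns the commanded pose from where the row before left it, along the tool's axes as they then stand; what a row does not reach is not made up. A row lasts 1/8 s, in which the tool goes at most 0.0625 m and 0.188 rad, less where a joint would pass 70% of its speed; a pose out of reach is approached as far as the arm can. OPENING is the finger opening in m, set as the command begins (- or left out keeps the last). The fingers move at their own pace and stop on an object; the grip force is fixed at half the most. Time passes only in rows, so rows that do not move let the fingers close. It prints the time, the measured TCP pose, the force, the opening and the grip force at its end. Shift and turn numbers lie between -1 and 1, and a call with a number outside is refused. Input that does not fit is refused with a message, and nothing moves.
- env.get_state(): the state, without advancing time (a new reading comes with each control period).
- env.read_camera(name): name is "side" or "top" or "wrist"; returns the picture (420x560x3 uint8, red, green, blue); there is no depth.
- env.camera_model(name): a dict with "mtx" (3x3 intrinsics, pixels), "distortion" ([k1, k2, p1, p2, k3] as OpenCV has them; the pictures are not rectified), "xyz" and "orientation" of the camera in the world; the wrist camera has in their place "T_tool_cam" (4x4, takes a point from camera to tool coordinates, whose origin is the TCP and whose axes are the flange's). Camera axes: x right, y up, looking along -z (the intrinsics and any distortion apply to the point x, -y, -z); pixel columns grow to the right and rows downward; lengths in m; the calibration is good to about 2 mm. A picture is of the moment at which its call begins: read the wrist's pose just before it. camera_model takes no time and is no camera call.
- env.close_job(): hands the job in; it is judged then, once.
Trained networks look in the newest picture that a camera, given by its name, has taken for a name from the list of things; names that differ only in an ending like _2 or _b are one class to them, and where a whole thing is asked for, a point or a joint stands for the part that bears it (a point fixed in the world has none). Each returns a list of dicts, best first, with "p" (0 to 1); they miss things now and then, are a little off and sometimes report something else, mostly with a low value. They report only what shows in the picture. A call takes as long as a camera call.
- env.look_for(camera, name): "centre" ([x, y, z] in m, in world coordinates, good to about 4 mm: the middle of the surface that is visible of it).
- env.trace(camera, name): "pixels" (420x560 bool, what is visible of it).
- env.pinpoint(camera, name): "centre" ([x, y, z] in m, in world coordinates, good to about 4 mm: a listed point, or the origin of a listed thing).
The state is a dict: "t": time; "joints": joint angles; "joint_velocities": joint speeds; "effort": joint torques, N m; "position": TCP position; "eef_rot": TCP orientation; "ft_force": force on the tool from outside, world axes, zero at the start; "ft_torque": the same for the moment, N m; "gripper_width": finger opening in m; "grasp_force": force on a finger pad.
Only numpy, scipy, OpenCV 4.12 (cv2) and the standard library are available. Lean on these libraries where they do the work, as an engineer would, in place of code of your own. Each camera call takes 0.05 s, during which the arm holds its last target. There are 200 camera calls.

## Working session

There is one attempt and no reset: what is moved stays moved. The work goes in short steps, Python scripts to look and compute and a shell command to move; the robot and the scene stay as the last step left them, time stands still between calls to the robot, and variables do not carry over. Pictures are saved under pics/ and viewed, at most 10 in all, crops included, and the job is handed in when it is done.

```bash
mkdir -p pics; python3 - <<'E'
from cell import env
import cv2, numpy as np
s=env.get_state(); print(s['t'],s['position'],s['eef_rot'],env.hold_point_z,s['gripper_width'])
ims=[]
for c in ("top","side"):
    im=env.read_camera(c); ims.append(im)
    for n in ("bottle","beaker_jar","dish","felt_pen","apron","mouth","flap_edge","lane_end","lane"):
        r=env.pinpoint(c,n)[:2]; print(c,n,[(np.round(d['centre'],4).tolist(),round(d['p'],2)) for d in r])
cv2.imwrite('pics/a.png',cv2.cvtColor(ims[0],cv2.COLOR_RGB2BGR))
cv2.imwrite('pics/b.png',cv2.cvtColor(ims[1],cv2.COLOR_RGB2BGR))
E
```

```text
0.0 [ 0.19359838 -0.51449208  0.23069814] [ 9.83864243e-01  1.78915073e-01  3.13808659e-05 -7.39108005e-04] 0.0187 0.0857998395371295
top bottle [([0.403, -0.4485, -0.0019], 0.58)]
top beaker_jar [([0.3438, -0.3433, 0.0027], 0.64)]
top dish [([0.6268, -0.362, 0.0014], 0.59)]
top felt_pen [([0.5673, -0.2495, 0.0003], 0.69)]
top apron [([0.4319, -0.289, 0.0067], 0.94)]
top mouth [([0.6267, -0.3661, -0.002], 0.74), ([0.4636, -0.3421, 0.0069], 0.73)]
top flap_edge [([0.4622, -0.3728, 0.0397], 0.49)]
top lane_end [([0.5528, -0.4915, 0.0343], 0.78)]
top lane [([0.481, -0.3611, -0.0007], 0.83)]
side bottle [([0.4029, -0.4481, -0.0021], 0.96), ([0.5566, -0.4936, 0.0376], 0.26)]
side beaker_jar [([0.3427, -0.3457, 0.0051], 0.9), ([0.4344, -0.2879, 0.0071], 0.7)]
side dish [([0.6272, -0.3612, 0.0001], 0.61)]
side felt_pen [([0.5535, -0.4933, 0.0387], 0.58), ([0.5696, -0.2535, -0.0002], 0.48)]
side apron [([0.4345, -0.2885, 0.0093], 0.96)]
side mouth [([0.4677, -0.338, 0.001], 0.94), ([0.4006, -0.4498, -0.0018], 0.64)]
side flap_edge [([0.4606, -0.3732, 0.0376], 0.43)]
side lane_end [([0.5599, -0.4946, 0.0395], 0.87)]
side lane [([0.5714, -0.2532, 0.0032], 0.72), ([0.4746, -0.3667, 0.0007], 0.57)]
```

View pics/a.png

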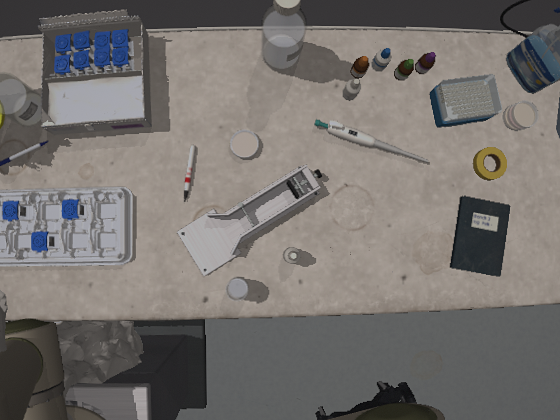

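View pics/b.png

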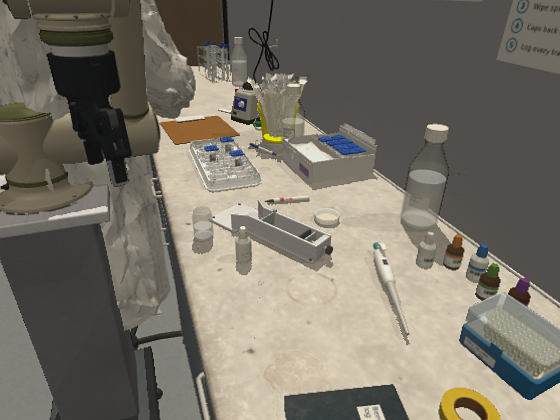

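Lane runs from the apron at pixel (200,240) to the end block at (315,180). The bottle is at (292,256) and the jar at (237,288). The dish and marker are beyond the lane at (245,145) and (188,172). I'll move above the bottle and turn so tool x runs along the lane.

Careful with the scale: shifts go in shares of 0.2 m and turns go in shares of 45 degrees. That gives: 0.055 m / 0.2 = 0.275, 0.0545 m / 0.2 = 0.2725.

```bash
python3 -m creep '[[[0.275,0.015,0],[0,0,0]],[[0.275,0.015,0],[0,0,0]],[[0.275,0.015,0],[0,0,0]],[[0.2725,0.0125,0],[0,0,0]]]'
python3 -m creep '[[[0,0,0],[0,0,0.2208]],[[0,0,0],[0,0,0.2208]],[[0,0,0],[0,0,0.2208]],[[0,0,0],[0,0,0.2208]],[[0,0,0],[0,0,0.2208]],[[0,0,0],[0,0,0.2208]],[[0,0,0],[0,0,0.2208]],[[0,0,0],[0,0,0.2208]]]'
cat > h.py <<'E'
from cell import env
import cv2, numpy as np
from scipy.spatial.transform import Rotation as R
from scipy.optimize import least_squares
P={"apron":(-.09,0,.006),"mouth":(-.031,0,.006),"flap_edge":(0,-.0185,.04),"lane_end":(.149,0,.04),"lane":(0,0,0)}
def pts(cams,names):
    o=[]
    for c in cams:
        env.read_camera(c)
        for n in names:
            for d in env.pinpoint(c,n)[:2]: o.append((c,n,np.array(d['centre']),d['p']))
    return o
def fit(o,p0=(0.4794,-0.3659,-1.028)):
    o=[q for q in o if q[1] in P]
    def f(p):
        u=np.array([np.cos(p[2]),np.sin(p[2])]);v=np.array([-u[1],u[0]])
        return np.concatenate([p[:2]+P[n][0]*u+P[n][1]*v-c[:2] for _,n,c,_ in o])
    return least_squares(f,p0,loss='soft_l1',f_scale=.003).x
def state(p):
    s=env.get_state();u=np.array([np.cos(p[2]),np.sin(p[2])]);v=np.array([-u[1],u[0]])
    d=s['position'][:2]-p[:2]; r=R.from_quat(s['eef_rot']).as_matrix()
    F=s['ft_force']
    print('t',round(s['t'],2),'lane xyz',np.round([d@u,d@v,s['position'][2]],4),'toolx-lane angle',round(np.arctan2(r[1,0],r[0,0])-p[2],4),'tilt',np.round(r[:,2],3),'F u,v,z',np.round([F[:2]@u,F[:2]@v,F[2]],2),'w',s['gripper_width'],s['grasp_force'])
E
python3 - <<'E'
from h import *
o=pts(["wrist"],["bottle","apron","mouth","flap_edge","lane_end","lane","beaker_jar"])
for q in o: print(q[0],q[1],np.round(q[2],4),round(q[3],2))
im=env.read_camera("wrist"); cv2.imwrite('pics/c.png',cv2.cvtColor(im,cv2.COLOR_RGB2BGR))
o+=pts(["top","side"],list(P)+["bottle"])
p=fit(o); print(p); state(p)
print([np.round(q[2],4) for q in o if q[1]=="bottle"])
E
```

```text
t: 1.5
position: [0.4048, -0.4476, 0.2314]
eef_rot: [0.984, 0.179, 0.0, 0.0]
ft_force: [-0.5, -1.0, -0.6]
gripper_width: 0.0854
grasp_force: 0.0
t: 2.5
position: [0.4032, -0.4482, 0.2313]
eef_rot: [0.87, -0.494, -0.0, -0.0]
ft_force: [-0.4, -0.1, 0.2]
gripper_width: 0.0855
grasp_force: 0.0
wrist bottle [ 0.4027 -0.4479 -0.0015] 0.92
wrist apron [ 0.435  -0.2849  0.0049] 0.83
wrist apron [ 0.4614 -0.3398  0.01  ] 0.52
wrist mouth [ 0.4641 -0.3393  0.0093] 0.77
wrist flap_edge [ 0.4624 -0.3769  0.0419] 0.55
wrist lane_end [ 0.5583 -0.4978  0.0421] 0.76
wrist lane [ 0.4825 -0.3686 -0.0021] 0.91
wrist beaker_jar [ 0.3397 -0.3423 -0.0004] 0.63
[ 0.4794161  -0.36577757 -1.04502462]
t 3.65 lane xyz [ 0.033  -0.1074  0.2313] toolx-lane angle 0.0177 tilt [ 0.  0. -1.] F u,v,z [-0.06  0.02  0.15] w 0.08541970500922987 0.0
[array([ 0.4027, -0.4479, -0.0015]), array([ 0.5526, -0.4905,  0.0383]), array([ 0.4   , -0.45  , -0.0019])]
```

View pics/c.png

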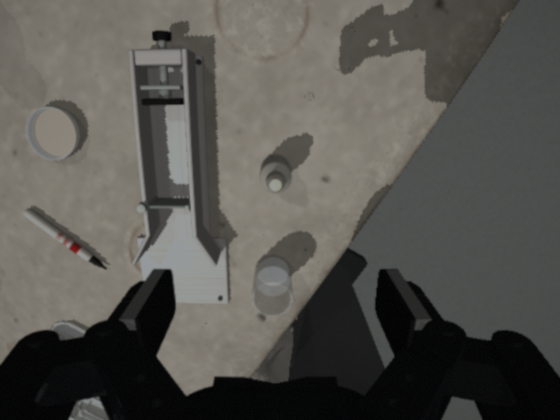

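The wrist view shows the bottle at (275,180), the jar at (272,285), and the lane running nearly straight up the image at x≈165. The bottle is under the tool, so I'll descend and grip.

To row units: 0.055 m / 0.2 = 0.275, 0.03 m / 0.2 = 0.15.

```bash
python3 -m creep '[[[0,0,0.275],[0,0,0]],[[0,0,0.275],[0,0,0]],[[0,0,0.275],[0,0,0]],[[0,0,0.15],[0,0,0]],[[0,0,0.07],[0,0,0]]]'
python3 -m creep '[[[0,0,0],[0,0,0]],[[0,0,0],[0,0,0]],[[0,0,0],[0,0,0]],[[0,0,0],[0,0,0]],[[0,0,0],[0,0,0]],[[0,0,0],[0,0,0]]]' 0.02
```

```text
t: 4.28
position: [0.4029, -0.4478, 0.0208]
eef_rot: [0.871, -0.491, -0.001, -0.001]
ft_force: [-0.9, 0.4, 1.0]
gripper_width: 0.0854
grasp_force: 0.0
t: 5.03
position: [0.4035, -0.4489, 0.0238]
eef_rot: [0.871, -0.491, 0.001, 0.001]
ft_force: [-0.2, 0.2, 6.0]
gripper_width: 0.0295
grasp_force: 59.1
```

To row units: -0.045 m / 0.2 = -0.225, -0.01 m / 0.2 = -0.05.

```bash
python3 -m creep '[[[0,0,-0.05],[0,0,0]],[[0,0,-0.225],[0,0,0]],[[0,0,-0.225],[0,0,0]],[[0,0,0],[0,0,0]]]'
python3 -m creep '[[[-0.15,-0.135,0],[0,0,0]],[[-0.15,-0.135,0],[0,0,0]],[[-0.15,-0.135,0],[0,0,0]],[[-0.15,-0.135,0],[0,0,0]],[[0,0,0],[0,0,0]],[[0,0,0],[0,0,0]]]'
python3 - <<'E'
from h import *
o=pts(["wrist"],["apron","mouth","flap_edge","lane_end","lane"])
for q in o: print(q[0],q[1],np.round(q[2],4),round(q[3],2))
im=env.read_camera("wrist"); cv2.imwrite('pics/d.png',cv2.cvtColor(im,cv2.COLOR_RGB2BGR))
p=fit(o); print(p); state(p)
state([ 0.4794161,-0.36577757,-1.035])
E
```

```text
t: 5.52
position: [0.404, -0.4495, 0.1266]
eef_rot: [0.871, -0.491, 0.003, 0.002]
ft_force: [0.7, 0.6, -0.5]
gripper_width: 0.0296
grasp_force: 59.3
t: 6.28
position: [0.4335, -0.2901, 0.1221]
eef_rot: [0.871, -0.491, -0.0, 0.0]
ft_force: [-0.4, 0.5, -0.5]
gripper_width: 0.0296
grasp_force: 59.3
wrist mouth [ 0.4633 -0.3414  0.0076] 0.97
wrist flap_edge [ 0.4663 -0.3787  0.0384] 0.69
wrist lane_end [ 0.466  -0.3758  0.0413] 0.73
wrist lane [ 0.483  -0.3665 -0.0026] 0.9
[ 0.4814571  -0.36924066 -1.67054605]
t 6.62 lane xyz [-0.0739 -0.0557  0.1222] toolx-lane angle 0.6424 tilt [-0.  0. -1.] F u,v,z [ 0.11 -0.06  0.14] w 0.029698998969699342 59.32456076145172
t 6.62 lane xyz [-0.0886 -0.001   0.1222] toolx-lane angle 0.0069 tilt [-0.  0. -1.] F u,v,z [ 0.05 -0.11  0.14] w 0.029698998969699342 59.32456076145172
```

View pics/d.png

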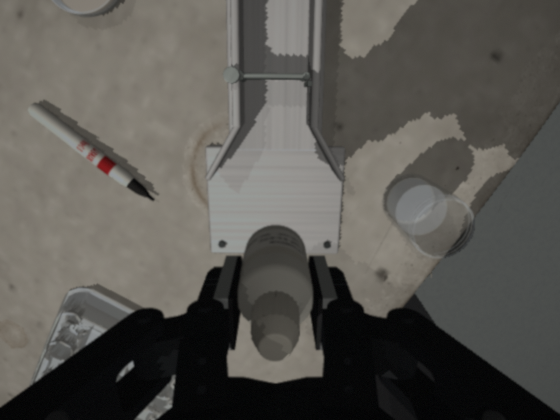

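The apron corners show at about (212,252), (341,251), (208,147) and (343,147), and the flap line runs (233,74)–(308,76). I'll take a zoomed crop to fit the lane pose precisely.

```bash
python3 - <<'E'
import cv2
im=cv2.imread('pics/d.png')[0:260,190:360]
im=cv2.convertScaleAbs(cv2.resize(im,None,fx=2.3,fy=2.3,interpolation=cv2.INTER_CUBIC),alpha=1.3)
cv2.imwrite('pics/e.png',im)
E
```

```text
(no output)
```

View pics/e.png

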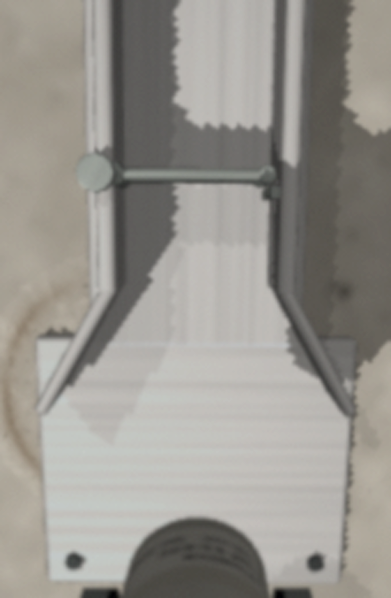

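```bash
cat >> h.py <<'E'
def proj(W,name="wrist",s=None):
    m=env.camera_model(name); s=s or env.get_state()
    T=np.eye(4);T[:3,:3]=R.from_quat(s['eef_rot']).as_matrix();T[:3,3]=s['position']
    C=np.linalg.inv(T@np.array(m['T_tool_cam']))
    X=(C[:3,:3]@np.asarray(W).T).T+C[:3,3]
    return cv2.projectPoints(X*[1,-1,-1],np.zeros(3),np.zeros(3),np.array(m['mtx']),np.array(m['distortion']))[0][:,0]
def l2w(L,p):
    L=np.asarray(L,float);c,s=np.cos(p[2]),np.sin(p[2])
    return np.c_[p[0]+c*L[:,0]-s*L[:,1],p[1]+s*L[:,0]+c*L[:,1],L[:,2]]
E
python3 - <<'E'
from h import *
L=[(-.135,.052,.006),(-.135,-.052,.006),(-.064,.052,.006),(-.064,-.052,.006),(-.031,.022,.041),(-.031,-.022,.041),(0,.0245,.041),(0,-.0185,.04)]
px=np.array([(211.7,252.2),(336.5,252.2),(206.5,147.8),(343.5,147.8),(239.1,125.2),(308.7,123.9),(231.7,74.8),(307.4,76)])
f=lambda p:(proj(l2w(L,p))-px).ravel()
r=least_squares(f,(0.4794,-0.3659,-1.035),loss='soft_l1',f_scale=2.)
print(r.x); print(np.round(f(r.x).reshape(-1,2),1)); state(r.x)
E
```

```text
[ 0.48018904 -0.36597117 -1.02618261]
[[-1.3  0. ]
 [ 2.4 -0.2]
 [-1.6 17.9]
 [ 0.5 17.7]
 [-0.1 -0.4]
 [ 0.8  0.7]
 [ 1.8 -1.9]
 [-2.7 -3.2]]
t 6.62 lane xyz [-0.0891 -0.0007  0.1222] toolx-lane angle -0.0019 tilt [-0.  0. -1.] F u,v,z [ 0.05 -0.11  0.14] w 0.029698998969699342 59.32456076145172
```

To row units: 0.04 m / 0.2 = 0.2, 0.035 m / 0.2 = 0.175.

```bash
python3 -m creep '[[[0,0,0.2],[0,0,0]],[[0,0,0.175],[0,0,0]],[[0,0,0.065],[0,0,0]],[[0,0,0],[0,0,0]],[[0,0,0],[0,0,0]]]'
python3 -m creep '[[[0,0,0.0075],[0,0,0]],[[0,0,0.0075],[0,0,0]],[[0,0,0],[0,0,0]]]'
```

```text
t: 7.25
position: [0.434, -0.2903, 0.0355]
eef_rot: [0.871, -0.491, 0.001, 0.0]
ft_force: [0.9, 0.4, 0.3]
gripper_width: 0.0299
grasp_force: 59.3
t: 7.62
position: [0.4335, -0.2897, 0.0314]
eef_rot: [0.871, -0.491, 0.0, 0.0]
ft_force: [-0.0, 0.5, -0.9]
gripper_width: 0.0295
grasp_force: 59.3
```

To row units: 0.001 m / 0.2 = 0.005.

```bash
python3 -m creep '[[[0,0,0.005],[0,0,0]],[[0,0,0],[0,0,0]]]'; python3 -m creep '[[[0,0,0.005],[0,0,0]],[[0,0,0],[0,0,0]]]'
```

```text
t: 7.88
position: [0.4335, -0.2897, 0.0302]
eef_rot: [0.871, -0.491, -0.0, -0.0]
ft_force: [-0.7, -0.5, -0.4]
gripper_width: 0.0295
grasp_force: 59.3
t: 8.12
position: [0.4336, -0.2897, 0.0298]
eef_rot: [0.871, -0.491, 0.0, 0.0]
ft_force: [-1.0, 0.5, 4.9]
gripper_width: 0.0299
grasp_force: 59.9
```

To row units: 0.001 m / 0.2 = 0.005.

```bash
python3 -m creep '[[[0,0,0.005],[0,0,0]],[[0,0,0],[0,0,0]]]'
```

```text
t: 8.38
position: [0.4336, -0.2898, 0.0297]
eef_rot: [0.871, -0.491, 0.001, 0.0]
ft_force: [-3.9, 2.8, 16.7]
gripper_width: 0.0293
grasp_force: 61.0
```

To row units: -0.0012 m / 0.2 = -0.006.

```bash
python3 -m creep '[[[0,0,-0.006],[0,0,0]],[[0,0,0],[0,0,0]]]'; python3 -m creep '[[[0,0,0],[0,0,0]],[[0,0,0],[0,0,0]],[[0,0,0],[0,0,0]],[[0,0,0],[0,0,0]]]' 0.065
python3 -m creep '[[[0,0,-0.075],[0,0,0]],[[0,0,-0.2],[0,0,0]],[[0,0,-0.15],[0,0,0]],[[0,0,0],[0,0,0]]]'
python3 -m creep '[[[-0.15,0,0],[0,0,0]],[[-0.15,0,0],[0,0,0]],[[0,0,0],[0,0,0]],[[0,0,0],[0,0,0]],[[0,0,0],[0,0,0]]]' 0.005
python3 - <<'E'
from h import *
p=[ 0.48018904,-0.36597117,-1.02618261]
o=pts(["top","side","wrist"],["bottle"])
for q in o: print(q[0],q[1],np.round(q[2],4),round(q[3],2))
state(p)
im=env.read_camera("wrist"); cv2.imwrite('pics/f.png',cv2.cvtColor(im,cv2.COLOR_RGB2BGR))
E
```

```text
t: 8.62
position: [0.4336, -0.2898, 0.0298]
eef_rot: [0.871, -0.491, 0.0, 0.0]
ft_force: [-0.8, 0.8, 5.3]
gripper_width: 0.0299
grasp_force: 59.6
t: 9.12
position: [0.4335, -0.2897, 0.0294]
eef_rot: [0.871, -0.491, -0.0, -0.0]
ft_force: [0.1, -0.2, -0.0]
gripper_width: 0.0652
grasp_force: 0.0
t: 9.62
position: [0.4343, -0.2904, 0.1174]
eef_rot: [0.871, -0.491, 0.003, 0.001]
ft_force: [-0.1, -0.5, -0.6]
gripper_width: 0.065
grasp_force: 0.0
t: 10.25
position: [0.4028, -0.239, 0.1144]
eef_rot: [0.871, -0.492, 0.0, 0.0]
ft_force: [0.2, -0.1, 0.6]
gripper_width: 0.0056
grasp_force: 0.0
top bottle [ 0.4341 -0.2888  0.0028] 0.82
side bottle [ 0.4321 -0.2925  0.006 ] 0.59
wrist bottle [ 0.4308 -0.2884  0.0035] 0.57
t 10.55 lane xyz [-0.1493 -0.0003  0.1144] toolx-lane angle -0.0013 tilt [-0.  0. -1.] F u,v,z [-0.25 -0.93  0.94] w 0.0049278373692120065 0.0
```

View pics/f.png

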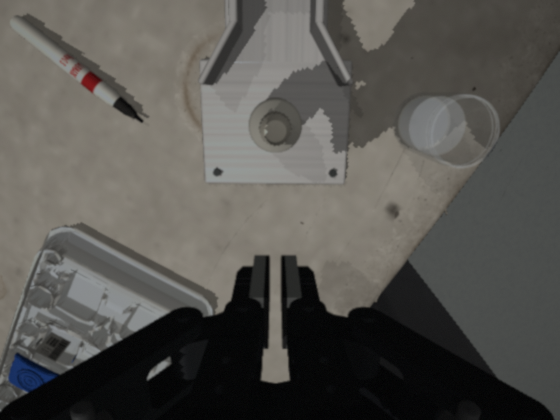

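The bottle stands centred on the apron at (275,127), and the closed fingers are behind it at (275,290). I'll check the camera mount, then lower the fingers behind the bottle as a pusher.

To row units: 0.04 m / 0.2 = 0.2, 0.017 m / 0.2 = 0.085.

```bash
python3 -c "
from cell import env;print(env.camera_model('wrist')['T_tool_cam'])"
python3 -m creep '[[[0,0,0.2],[0,0,0]],[[0,0,0.2],[0,0,0]],[[0,0,0.085],[0,0,0]],[[0,0,0],[0,0,0]],[[0,0,0],[0,0,0]]]'
python3 -m creep '[[[0.04,0,0],[0,0,0]],[[0.04,0,0],[0,0,0]],[[0.03,0,0],[0,0,0]],[[0.02,0,0],[0,0,0]],[[0.02,0,0],[0,0,0]],[[0.02,0,0],[0,0,0]],[[0.02,0,0],[0,0,0]],[[0,0,0],[0,0,0]]]'
python3 -c "
from h import *
state([ 0.48018904,-0.36597117,-1.02618261])"
```

```text
[[ 2.07623307e-04  9.52033847e-01  3.05992665e-01  7.73894148e-02]
 [ 9.99999948e-01 -2.72618933e-04  1.69674509e-04 -3.98834573e-04]
 [ 2.44955270e-04  3.05992614e-01 -9.52033854e-01 -1.42615414e-01]
 [ 0.00000000e+00  0.00000000e+00  0.00000000e+00  1.00000000e+00]]
t: 11.22
position: [0.4029, -0.2387, 0.0182]
eef_rot: [0.871, -0.491, 0.001, 0.0]
ft_force: [-0.2, -0.5, -0.4]
gripper_width: 0.005
grasp_force: 0.0
t: 12.22
position: [0.4223, -0.2711, 0.0175]
eef_rot: [0.871, -0.491, 0.0, 0.0]
ft_force: [0.4, 0.1, -0.5]
gripper_width: 0.0052
grasp_force: 0.0
t 12.22 lane xyz [-0.1112 -0.0004  0.0175] toolx-lane angle -0.0013 tilt [ 0. -0. -1.] F u,v,z [ 0.12  0.45 -0.46] w 0.005180403070843462 0.0
```

To row units: 0.004 m / 0.2 = 0.02.

```bash
python3 -m creep '[[[0.02,0,0],[0,0,0]],[[0.02,0,0],[0,0,0]],[[0.02,0,0],[0,0,0]],[[0.02,0,0],[0,0,0]],[[0.02,0,0],[0,0,0]],[[0.02,0,0],[0,0,0]],[[0.02,0,0],[0,0,0]],[[0.02,0,0],[0,0,0]]]'
python3 -m creep '[[[0.02,0,0],[0,0,0]],[[0.02,0,0],[0,0,0]],[[0.02,0,0],[0,0,0]],[[0.02,0,0],[0,0,0]],[[0.02,0,0],[0,0,0]],[[0.02,0,0],[0,0,0]],[[0.02,0,0],[0,0,0]],[[0,0,0],[0,0,0]]]'
python3 - <<'E'
from h import *
state([ 0.48018904,-0.36597117,-1.02618261])
im=env.read_camera("wrist"); cv2.imwrite('pics/g.png',cv2.cvtColor(im,cv2.COLOR_RGB2BGR))
E
```

```text
t: 13.22
position: [0.4388, -0.2985, 0.0175]
eef_rot: [0.871, -0.491, -0.0, -0.0]
ft_force: [0.6, 0.9, 0.4]
gripper_width: 0.0048
grasp_force: 0.1
t: 14.22
position: [0.4533, -0.3225, 0.0175]
eef_rot: [0.871, -0.491, 0.0, 0.0]
ft_force: [-0.3, 0.0, -0.5]
gripper_width: 0.0048
grasp_force: 0.0
t 14.22 lane xyz [-0.0511 -0.0004  0.0175] toolx-lane angle -0.0013 tilt [ 0. -0. -1.] F u,v,z [-0.14 -0.23 -0.54] w 0.004816812454096546 0.0
```

View pics/g.png

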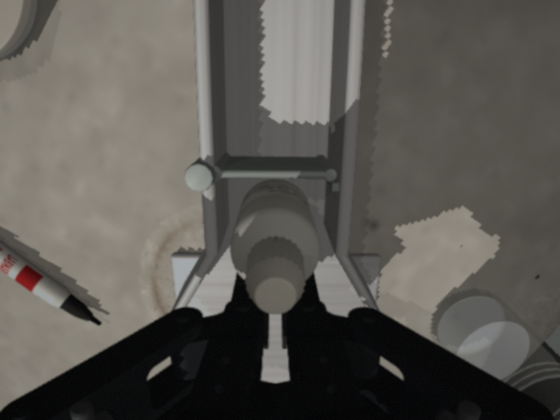

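The bottle is upright and centred at (275,240) in the mouth, with the closed flap just ahead at row 165. I'll push on through.

To row units: 0.004 m / 0.2 = 0.02.

```bash
python3 -m creep '[[[0.02,0,0],[0,0,0]],[[0.02,0,0],[0,0,0]],[[0.02,0,0],[0,0,0]],[[0.02,0,0],[0,0,0]],[[0.02,0,0],[0,0,0]],[[0.02,0,0],[0,0,0]],[[0.02,0,0],[0,0,0]],[[0.02,0,0],[0,0,0]]]'
python3 -m creep '[[[0.02,0,0],[0,0,0]],[[0.02,0,0],[0,0,0]],[[0.02,0,0],[0,0,0]],[[0.02,0,0],[0,0,0]],[[0.02,0,0],[0,0,0]],[[0.02,0,0],[0,0,0]],[[0.02,0,0],[0,0,0]],[[0.02,0,0],[0,0,0]]]'
python3 -c "
from h import *
state([ 0.48018904,-0.36597117,-1.02618261])"
```

```text
t: 15.28
position: [0.4698, -0.3498, 0.0175]
eef_rot: [0.871, -0.491, -0.0, 0.0]
ft_force: [-1.9, 0.7, 0.1]
gripper_width: 0.0048
grasp_force: 0.7
t: 16.27
position: [0.4865, -0.3773, 0.0175]
eef_rot: [0.871, -0.491, 0.0, 0.0]
ft_force: [-0.4, -1.1, 0.3]
gripper_width: 0.0051
grasp_force: 0.0
t 16.27 lane xyz [ 0.0129 -0.0005  0.0175] toolx-lane angle -0.0012 tilt [ 0. -0. -1.] F u,v,z [ 0.74 -0.9   0.32] w 0.005062608589366223 1.724524395285698e-05
```

To row units: 0.004 m / 0.2 = 0.02, 0.003 m / 0.2 = 0.015.

```bash
python3 -m creep '[[[0.02,0,0],[0,0,0]],[[0.02,0,0],[0,0,0]],[[0.02,0,0],[0,0,0]],[[0.02,0,0],[0,0,0]],[[0.015,0,0],[0,0,0]],[[0.015,0,0],[0,0,0]],[[0.015,0,0],[0,0,0]],[[0,0,0],[0,0,0]]]'
for i in 1; do python3 -m creep '[[[0.005,0,0],[0,0,0]],[[0.005,0,0],[0,0,0]],[[0,0,0],[0,0,0]]]'; done
python3 - <<'E'
from h import *
state([ 0.48018904,-0.36597117,-1.02618261])
im=env.read_camera("wrist"); cv2.imwrite('pics/i.png',cv2.cvtColor(im,cv2.COLOR_RGB2BGR))
E
```

```text
t: 17.27
position: [0.4994, -0.3989, 0.0176]
eef_rot: [0.871, -0.491, 0.0, 0.0]
ft_force: [-1.0, -2.4, -0.5]
gripper_width: 0.0052
grasp_force: 0.5
t: 17.65
position: [0.5003, -0.4002, 0.0175]
eef_rot: [0.871, -0.491, 0.0, 0.0]
ft_force: [0.1, 0.1, -0.3]
gripper_width: 0.0051
grasp_force: 0.5
t 17.65 lane xyz [ 0.0396 -0.0005  0.0175] toolx-lane angle -0.0012 tilt [ 0. -0. -1.] F u,v,z [-0.08  0.11 -0.26] w 0.005104675477226656 0.48755682713817805
```

View pics/i.png

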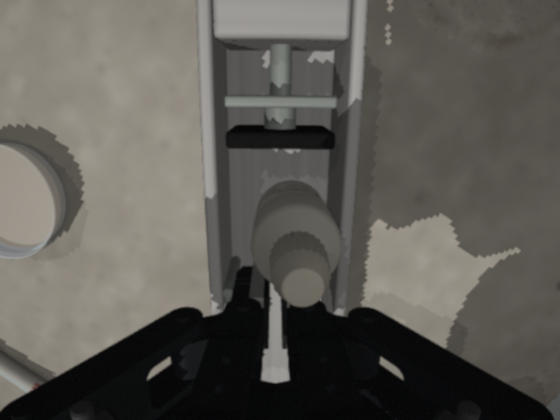

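The bottle is through the flap and upright at (296,240), leaning lightly toward the right wall. The black pad is ahead at rows 127–148. I'll estimate the remaining gap.

```bash
python3 - <<'E'
from h import *
p=[ 0.48018904,-0.36597117,-1.02618261]
xs=np.arange(.08,.125,.005)
for x in xs: print(round(x,3),proj(l2w([(x,0,.039),(x,0,.009)],p))[:,1].round(0))
for x in (.055,.06,.065,.07): print('bottle',x,proj(l2w([(x+.0155,-.006,.056),(x,-.006,.08)],p)).round(0).tolist())
E
```

```text
0.08 [200. 180.]
0.085 [186. 169.]
0.09 [173. 158.]
0.095 [159. 146.]
0.1 [144. 134.]
0.105 [129. 122.]
0.11 [114. 110.]
0.115 [99. 98.]
0.12 [83. 85.]
bottle 0.055 [[293.0, 244.0], [296.0, 331.0]]
bottle 0.06 [[293.0, 229.0], [297.0, 316.0]]
bottle 0.065 [[293.0, 214.0], [297.0, 300.0]]
bottle 0.07 [[294.0, 199.0], [297.0, 283.0]]
```

To row units: 0.003 m / 0.2 = 0.015, 0.002 m / 0.2 = 0.01.

```bash
python3 -m creep '[[[0.015,0,0],[0,0,0]],[[0.01,0,0],[0,0,0]],[[0.01,0,0],[0,0,0]],[[0.005,0,0],[0,0,0]],[[0.005,0,0],[0,0,0]],[[0,0,0],[0,0,0]]]'
python3 -m creep '[[[0.005,0,0],[0,0,0]],[[0.005,0,0],[0,0,0]],[[0,0,0],[0,0,0]]]'
python3 -c "
from h import *
state([ 0.48018904,-0.36597117,-1.02618261])"
```

```text
t: 18.45
position: [0.5049, -0.4079, 0.0175]
eef_rot: [0.871, -0.491, 0.0, 0.0]
ft_force: [-0.9, 0.5, -0.8]
gripper_width: 0.0046
grasp_force: 0.5
t: 18.82
position: [0.506, -0.4097, 0.0176]
eef_rot: [0.871, -0.491, 0.0, 0.0]
ft_force: [-0.6, -1.2, -0.4]
gripper_width: 0.0051
grasp_force: 0.5
t 18.82 lane xyz [ 0.0508 -0.0006  0.0176] toolx-lane angle -0.0013 tilt [ 0. -0. -1.] F u,v,z [ 0.74 -1.09 -0.44] w 0.005080697365286282 0.5146787990815938
```

To row units: 0.001 m / 0.2 = 0.005.

```bash
python3 -m creep '[[[0.005,0,0],[0,0,0]],[[0.005,0,0],[0,0,0]],[[0,0,0],[0,0,0]]]'
python3 -c "
from h import *
state([ 0.48018904,-0.36597117,-1.02618261])"
```

```text
t: 19.2
position: [0.507, -0.4113, 0.0175]
eef_rot: [0.871, -0.491, -0.0, 0.0]
ft_force: [-0.2, 0.4, -0.3]
gripper_width: 0.0049
grasp_force: 0.5
t 19.2 lane xyz [ 0.0526 -0.0006  0.0175] toolx-lane angle -0.0012 tilt [-0.  0. -1.] F u,v,z [-0.48  0.03 -0.33] w 0.004920163642098439 0.46127744775731117
```

To row units: 0.001 m / 0.2 = 0.005.

```bash
python3 -m creep '[[[0.005,0,0],[0,0,0]],[[0.005,0,0],[0,0,0]],[[0,0,0],[0,0,0]]]' | sed -n '2p;4p'
python3 -m creep '[[[0.005,0,0],[0,0,0]],[[0,0,0],[0,0,0]]]' | sed -n '2p;4p'
```

```text
position: [0.5082, -0.413, 0.0175]
ft_force: [0.0, -0.1, -0.3]
position: [0.5086, -0.4138, 0.0175]
ft_force: [1.0, -0.5, -0.6]
```

To row units: 0.001 m / 0.2 = 0.005.

```bash
python3 -m creep '[[[0.005,0,0],[0,0,0]],[[0,0,0],[0,0,0]]]' | sed -n '2p;4p'
```

```text
position: [0.509, -0.4145, 0.0175]
ft_force: [-0.4, 0.8, 0.6]
```

To row units: 0.001 m / 0.2 = 0.005.

```bash
python3 -m creep '[[[0.005,0,0],[0,0,0]],[[0,0,0],[0,0,0]]]' | sed -n '2p;4p'
python3 -m creep '[[[0.005,0,0],[0,0,0]],[[0,0,0],[0,0,0]]]' | sed -n '2p;4p'
```

```text
position: [0.5094, -0.4152, 0.0174]
ft_force: [-3.3, 2.8, 1.9]
position: [0.5098, -0.4159, 0.0174]
ft_force: [-2.6, 3.6, 2.6]
```

To row units: 0.001 m / 0.2 = 0.005.

```bash
python3 -m creep '[[[0.005,0,0],[0,0,0]],[[0,0,0],[0,0,0]]]' | sed -n '2p;4p'
```

```text
position: [0.5101, -0.4164, 0.0174]
ft_force: [-3.6, 6.1, 2.8]
```

To row units: 0.001 m / 0.2 = 0.005.

```bash
python3 -m creep '[[[0.005,0,0],[0,0,0]],[[0,0,0],[0,0,0]],[[0,0,0],[0,0,0]]]' | sed -n '2p;4p'
python3 -c "
from h import *
state([ 0.48018904,-0.36597117,-1.02618261])"
```

```text
position: [0.5105, -0.4169, 0.0174]
ft_force: [-5.3, 6.6, 4.2]
t 21.2 lane xyz [ 0.0593 -0.0005  0.0174] toolx-lane angle -0.001 tilt [-0.002  0.003 -1.   ] F u,v,z [-8.39 -1.09  4.22] w 0.005089965884843296 1.4964311197400093
```

To row units: 0.0006 m / 0.2 = 0.003.

```bash
python3 -m creep '[[[0.003,0,0],[0,0,0]],[[0,0,0],[0,0,0]],[[0,0,0],[0,0,0]],[[0,0,0],[0,0,0]],[[0,0,0],[0,0,0]],[[0,0,0],[0,0,0]]]' | sed -n '2p;4p'
python3 - <<'E'
from h import *
state([ 0.48018904,-0.36597117,-1.02618261])
im=env.read_camera("wrist"); cv2.imwrite('pics/j.png',cv2.cvtColor(im,cv2.COLOR_RGB2BGR))
E
```

```text
position: [0.5106, -0.4172, 0.0174]
ft_force: [-5.2, 8.0, 5.1]
t 21.95 lane xyz [ 0.0596 -0.0005  0.0174] toolx-lane angle -0.0011 tilt [-0.002  0.003 -1.   ] F u,v,z [-9.55 -0.27  5.08] w 0.005067268538670156 1.83147132396698
```

View pics/j.png

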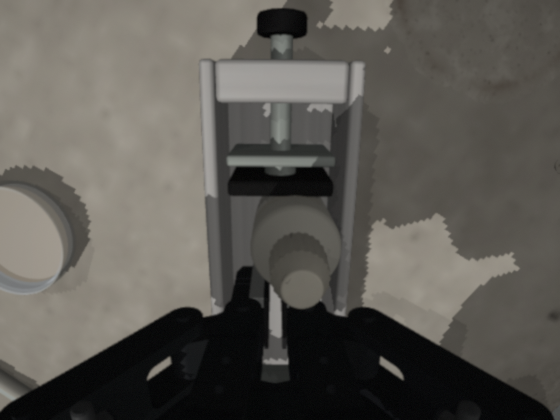

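The bottle is pressed upright on the pad at about 9.6 N, with its body at (296,240) and the pad at row 180. I'll ease off slowly, then lift straight up.

To row units: -0.002 m / 0.2 = -0.01, -0.001 m / 0.2 = -0.005.

```bash
python3 -m creep '[[[-0.005,0,0],[0,0,0]],[[-0.005,0,0],[0,0,0]],[[-0.005,0,0],[0,0,0]],[[-0.005,0,0],[0,0,0]],[[-0.005,0,0],[0,0,0]],[[-0.01,0,0],[0,0,0]],[[-0.01,0,0],[0,0,0]],[[0,0,0],[0,0,0]]]' | sed -n '2p;4p'
python3 -m creep '[[[0,0,-0.05],[0,0,0]],[[0,0,-0.1],[0,0,0]],[[0,0,-0.15],[0,0,0]],[[0,0,-0.15],[0,0,0]],[[0,0,-0.15],[0,0,0]],[[0,0,0],[0,0,0]]]'
python3 -m creep '[[[-0.15,0,-0.1],[0,0,0]],[[-0.15,0,-0.1],[0,0,0]],[[0,0,0],[0,0,0]],[[0,0,0],[0,0,0]]]' | sed -n '2p;4p'
python3 - <<'E'
from h import *
state([ 0.48018904,-0.36597117,-1.02618261])
im=env.read_camera("wrist"); cv2.imwrite('pics/k.png',cv2.cvtColor(im,cv2.COLOR_RGB2BGR))
for q in pts(["top","side","wrist"],["bottle","flap_edge"]):print(q[0],q[1],np.round(q[2],4),round(q[3],2))
E
```

```text
position: [0.5068, -0.4109, 0.0176]
ft_force: [-0.0, -0.2, 1.0]
t: 23.75
position: [0.5075, -0.4117, 0.1406]
eef_rot: [0.871, -0.491, 0.003, 0.001]
ft_force: [0.6, -0.5, -0.4]
gripper_width: 0.005
grasp_force: 0.0
position: [0.4757, -0.3598, 0.1766]
ft_force: [0.3, -0.8, 0.6]
t 24.25 lane xyz [-0.0076 -0.0006  0.1766] toolx-lane angle -0.0013 tilt [-0.001  0.001 -1.   ] F u,v,z [ 0.86 -0.16  0.59] w 0.0051666887087511 0.0
top bottle [ 0.514  -0.4423  0.0049] 0.37
side bottle [ 0.5142 -0.4422  0.0052] 0.59
side flap_edge [ 0.4635 -0.3735  0.0372] 0.65
wrist bottle [ 0.5135 -0.4365  0.0049] 0.92
wrist flap_edge [ 0.4651 -0.3795  0.0386] 0.75
```

View pics/k.png

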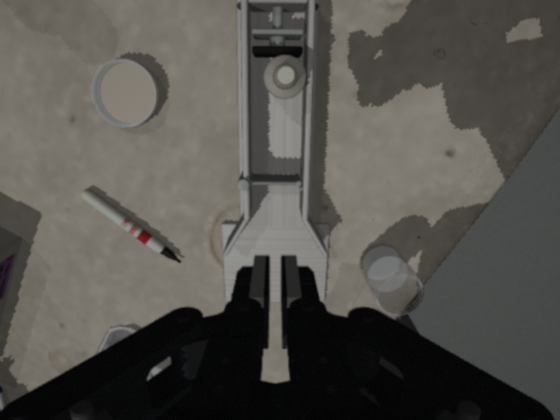

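The bottle stands upright against the pad at (286,75), and the flap is closed at row 183. The jar, dish and marker are where they were, and the robot is clear, so I'm handing in.

```bash
python3 -c "
from cell import env;print(env.close_job())"
```

```text
the job is handed in; nothing more can be done
None
```

I handed in the job at about 24 s: the bottle was pushed through the flap, held against the back stop at about 9.6 N for over half a second, and left standing behind the closed flap, with the jar, dish and marker untouched.

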